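# Slide the drip tray home under the bottle stand

### The job

Slide the flat orange drip tray along the table and in under the low slotted bottle stand until it is fully home against the stop inside, its outer edge flush with the front edge of the stand. Only push it with the fingers: do not lift or tip it. Leave the bottles on the stand and everything else on the table where they are.

Things in the scene. Friction and masses are not known exactly. Their poses are not given: they have to be found in the camera images.
- drip_tray: loose flat orange tray with a steel grate flush in its top, a solid block to the touch: 130 mm long (its x axis), 100 mm wide (its y axis), 16 mm high, about 0.35 kg. Lies flat on the table. Origin: centre of its underside. Both ends are alike: either may go in first, and the end left outside is the outer edge.
- bottle_stand: low aluminium bridge fixed to the table, 145 mm deep (its x axis), 140 mm wide (its y axis), with a slotted deck 7 mm thick, top 28 mm above the table. Origin: centre of its underside, at table height. Its x axis points from the open mouth inwards; the mouth faces roughly to the robot's right (world -y). Two bottles stand on the deck's far half, 80 mm or more back from the mouth.
- stand_mouth (a point): middle of the mouth of the stand, at table height, in the plane of the deck's front edge, 72.5 mm before the stand's origin; axes as the stand's. The channel behind it is 116 mm wide between 12 mm side cheeks and 21 mm high, 5 mm more than the tray.
- tray_home (a point): point in the channel where the centre of the tray (half-way up, 8 mm above the table) lies when it is home; axes as the stand's. A black stop closes the channel 130 mm in from the mouth, so that the tray, when against it, is flush with the mouth.
- tray_center (a point): centre of the drip tray, half-way up (8 mm above its underside); axes as the tray's.
- stand_bottle_a: loose yellow squeeze bottle, 46 mm across, 156 mm tall, standing on the stand's deck; origin at the centre of its base. Leave alone.
- stand_bottle_b: loose pink squeeze bottle, 45 mm across, 156 mm tall, standing on the stand's deck; origin at the centre of its base. Leave alone.
- near_bottle_a: loose teal squeeze bottle with a green cap, 40 mm across, 123 mm tall, standing on the robot's side of the bottle stand, near the left edge of the table; origin at the centre of its base. Leave alone.
- airbrush: loose metal airbrush, 65 x 142 x 16 mm, lying at the far edge of the table; origin at the centre of its underside, its length along its y axis. Leave alone.
- cup_lid: loose clear round cup lid, 115 mm across, 6 mm high, lying near the robot; origin at the centre of its underside. Leave alone.

How it is judged:
By the outcome, as a careful person would: the job done as asked, in the order asked, and still so for the second after the job is handed in, with the robot touching nothing.
It also fails if it takes over 67 s, if anything falls off the work surface, if the arm or the gripper's body presses on something with over 40 N, if the wrist force passes 120 N, or if a joint passes its speed limit or range.

### The arm

A 6-joint arm with a two-finger parallel gripper is mounted at the origin on the work surface; the furniture and walls round the work are solid. World frame = base frame: x ahead of the robot, y to its left, z up, the work surface at z = 0. Lengths are in m, angles in rad, forces in N, time in s.
With the tool pointing down it reaches from about 0.4 to 0.825 m from the base axis. Payload 7 kg.
Tool frame: the origin (TCP) lies midway between the tips of the shut fingers; the grasp point (between the pads) lies 19 mm behind it (ctrl.tcp_to_grasp is the distance from the TCP to the grasp point, in m); z points along the fingers, y is the line along which they close (so a half turn about z gives the same grasp; the last joint's range is limited). The gripper opens to 88 mm and grips with 3 to 60 N. Pads are 19 mm wide; open, the fingers measure 130 mm over their backs; the gripper's body (78 mm by 193 mm) begins 47 mm behind the grasp point.
Start: joints at [-0.863, 0.359, 0.012, 0, -1.224, -0.288], TCP at [0.275, -0.616, 0.227] pointing down, gripper open.
Joint ranges: [-3.07, 3.07], [-1.43, 2.12], [-1.02, 1.25], [-3.03, 1.67], [-3.05, -0], [-3.03, 3.03]. Speed limits (rad/s): [2.39, 2.39, 3.01, 3.14, 3.14, 3.14].

### API

Orientations are given as a unit quaternion [w, x, y, z].
In Python, from workcell import ctrl gives the robot as it stands.
- The arm moves only by the tool move_arm, never from a script. Its argument "motion" is a list of rows, each an object of numbers: "dx", "dy", "dz": the shift along the tool's x, y, z scaled (see below); "wx", "wy", "wz": the turn, a rotation vector about the tool's x, y, z scaled (see below); "claw": the opening, from -1 (shut) to 1 (fully open). A call has 1 to 5 rows; each row is the pose to reach, as a shift and turn from the pose commanded when the call began, along the tool's axes at that moment; what a row does not reach only later rows make up. The controller multiplies each number of a shift by 0.6 m and each number of a turn by 30 degrees. A row lasts 1/8 s, in which the tool goes at most 62.5 mm and 10.7 degrees, less where a joint would pass 70% of its speed; a pose out of reach is approached as far as the arm can. A call with a number of a shift or a turn outside -1 to 1 is refused whole. A call with a gripper value outside its range is refused whole. The fingers move at their own pace and stop on an object; "grip_force" is the grip in N (left out, the last holds). Time passes only in rows, so rows that repeat a pose let the fingers close. It gives the time, the measured TCP pose, the force, the opening and the grip force at its end, in the units of the state.
- ctrl.sense(): the state, without advancing time (a new reading comes with each control period).
- ctrl.grab_frame(name): name is "scene" or "side" or "wrist"; returns a dict with "frame" (400x640x3 uint8, red, green, blue), "fx", "fy", "cx", "cy" (pixels), "k1" (the pictures are not rectified: a ray, as slopes to the right and down, at radius r is drawn at 1 + k1 r^2 times it, then the intrinsics apply), "cam_to_world" (4x4, takes a point from camera to world coordinates); the wrist camera has in their place "T_tool_cam" (4x4, takes a point from camera to tool coordinates, whose origin is the TCP and whose axes are the flange's). Camera axes: x right, y down, z forward; pixel columns grow to the right and rows downward; lengths in m; the calibration is good to about 2 mm. A picture is of the moment at which its call begins: read the wrist's pose just before it. There is no depth.
- ctrl.job_done(): hands the job in; it is judged then, once.
The state is a dict: "t": time; "joint_pos": joint angles; "joint_vel": joint speeds; "tau": joint torques, N m; "tool_pos": TCP position; "ee_rot": TCP orientation; "force": force on the tool from outside, world axes, zero at the start; "moment": the same for the moment, N m; "gripper_width": opening from 0.0 (shut) to 1.0 (fully open); "finger_force": force on a finger pad.
Only numpy, scipy, OpenCV 4.12 (cv2) and the standard library are available. Lean on these libraries where they do the work, as an engineer would, in place of code of your own. Each camera call takes 0.05 s, during which the arm holds its last target. There are 200 camera calls.

## Working session

There is one attempt and no reset: what is moved stays moved. The work goes in short steps, Python scripts to look and compute and a tool call to move; the robot and the scene stay as the last step left them, time stands still between calls to the robot, and variables do not carry over. Pictures are saved under pics/ and viewed, at most 12 in all, crops included, and the job is handed in when it is done.

Besides the shell and the picture viewer there is one more tool, called after "Call:" as a command line: name --argument value ..., lists and objects as JSON in quotes. move_arm: Moves the arm, as the interface text tells. Its arguments: {"type":"object","properties":{"motion":{"type":"array","items":{"type":"object","properties":{"dx":{"type":"number","minimum":-1,"maximum":1},"dy":{"type":"number","minimum":-1,"maximum":1},"dz":{"type":"number","minimum":-1,"maximum":1},"wx":{"type":"number","minimum":-1,"maximum":1},"wy":{"type":"number","minimum":-1,"maximum":1},"wz":{"type":"number","minimum":-1,"maximum":1},"claw":{"type":"number"}}}},"grip_force":{"type":"number"}},"required":["motion"]}

```bash
mkdir -p pics
cat > h.py <<'E'
import numpy as np, cv2
from workcell import ctrl
from scipy.spatial.transform import Rotation as R
def snap(name,fn=None):
    s=ctrl.sense(); f=ctrl.grab_frame(name)
    if name=='wrist':
        T=np.eye(4); q=s['ee_rot']; T[:3,:3]=R.from_quat([q[1],q[2],q[3],q[0]]).as_matrix(); T[:3,3]=s['tool_pos']
        f['cam_to_world']=T@np.array(f['T_tool_cam'])
    if fn: cv2.imwrite('pics/'+fn,f['frame'][:,:,::-1])
    return f
def px2w(f,uv,z):
    K=np.array([[f['fx'],0,f['cx']],[0,f['fy'],f['cy']],[0,0,1.]])
    p=cv2.undistortPoints(np.array(uv,float).reshape(-1,1,2),K,np.array([f['k1'],0,0,0.]))[:,0]
    M=np.array(f['cam_to_world']); d=np.c_[p,np.ones(len(p))]@M[:3,:3].T; o=M[:3,3]
    return o+d*((z-o[2])/d[:,2])[:,None]
def w2px(f,P):
    M=np.linalg.inv(np.array(f['cam_to_world'])); K=np.array([[f['fx'],0,f['cx']],[0,f['fy'],f['cy']],[0,0,1.]])
    return cv2.projectPoints(np.array(P,float).reshape(-1,1,3),cv2.Rodrigues(M[:3,:3])[0],M[:3,3],K,np.array([f['k1'],0,0,0.]))[0][:,0]
def tray(f,z=0.016):
    hsv=cv2.cvtColor(f['frame'],cv2.COLOR_RGB2HSV)
    m=cv2.inRange(hsv,(6,120,80),(20,255,255))
    c=max(cv2.findContours(m,cv2.RETR_EXTERNAL,cv2.CHAIN_APPROX_NONE)[0],key=cv2.contourArea)[:,0]
    w=px2w(f,c,z)[:,:2]
    return c,w,cv2.minAreaRect((w*1000).astype(np.float32))
E
python3 - <<'E'
from h import *
print(ctrl.sense())
for n in('scene','side','wrist'):
    f=snap(n,n+'0.png'); print(n,np.round(f['cam_to_world'],3).tolist(),f['fx'],f['k1'])
    try:
        c,w,r=tray(f); print(len(c),c.min(0),c.max(0),r)
    except Exception as e: print(e)
E
```

```text
{'t': 0.0, 'joint_pos': array([-8.62882373e-01,  3.59368549e-01,  1.10423015e-02, -3.46488907e-04,
       -1.22410511e+00, -2.88062894e-01]), 'joint_vel': array([ 0.00232351, -0.00110373, -0.00113572,  0.00111719,  0.00085776,
       -0.00134564]), 'tau': array([ 3.24252669e-04, -5.82723498e+01,  2.93041545e+01,  6.99675098e+00,
        6.74502837e-03, -2.27330665e-04]), 'tool_pos': array([ 0.27489003, -0.61594158,  0.22562801]), 'ee_rot': array([-2.47388306e-04, -2.08329288e-01,  9.78058389e-01,  7.96028569e-04]), 'force': array([-0.55183964,  0.40806991,  0.74528303]), 'moment': array([ 0.04951051, -0.02985689,  0.0124795 ]), 'finger_force': 0.0, 'gripper_width': 1.000350931072244}
scene [[-0.746, -0.307, 0.591, -0.221], [-0.666, 0.362, -0.652, 0.656], [-0.014, -0.88, -0.474, 0.602], [0.0, 0.0, 0.0, 1.0]] 493.3478662292196 -0.0908791938724998
123 [304 180] [359 213] ((480.091552734375, -191.02584838867188), (110.44667053222656, 153.9792022705078), 14.836516380310059)
side [[0.999, 0.033, -0.012, 0.484], [0.031, -0.677, 0.735, -0.734], [0.016, -0.735, -0.677, 0.637], [0.0, 0.0, 0.0, 1.0]] 432.39734907352744 -0.051787174444945135
213 [293 228] [361 293] ((488.9337158203125, -208.70504760742188), (104.09750366210938, 142.2399139404297), 14.802815437316895)
wrist [[-0.406, 0.884, 0.233, 0.212], [0.914, 0.393, 0.104, -0.645], [0.001, 0.255, -0.967, 0.383], [0.0, 0.0, 0.0, 1.0]] 322.22611725651825 0.0058343333330265435
247 [469  92] [552 179] ((147.89859008789062, -442.9192199707031), (93.169921875, 91.35536193847656), 0.9583183526992798)
```

View pics/side0.png

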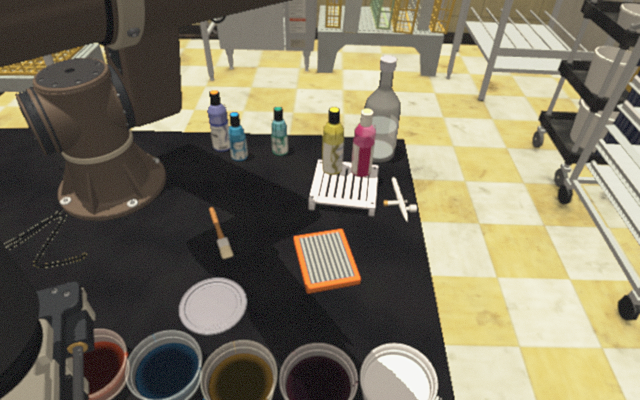

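View pics/scene0.png

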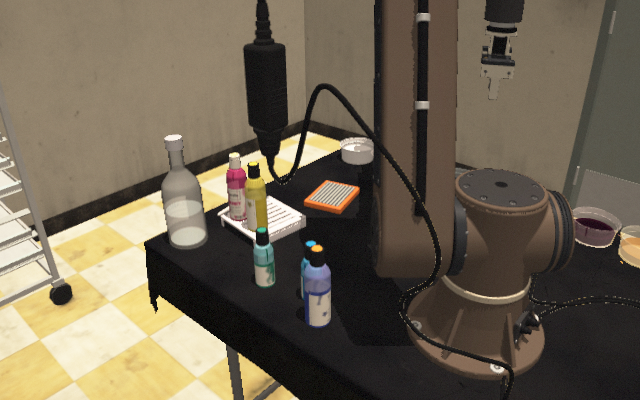

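Run:
```python
from h import *
f=snap('side'); g=snap('scene')
I=f['frame']; 
cv2.imwrite('pics/side_c.png',cv2.resize(I[150:300,280:430],None,fx=4,fy=4,interpolation=cv2.INTER_CUBIC)[:,:,::-1])
c,w,r=tray(f); h=cv2.approxPolyDP(cv2.convexHull(c),4,True)[:,0]; print(h.tolist()); print(px2w(f,h,.016).round(3).tolist())
st=[(318,163),(311,193),(378,209-10),(379,166)]; print(px2w(f,st,.028).round(3).tolist())
# hanging object: where along ray, and would the side camera see it
M=np.array(g['cam_to_world']);o=M[:3,3]
p=px2w(g,[(268,160)],0.0)[0]
for t in(.3,.45,.6,.75,.9,1): P=o+(p-o)*t; print(t,P.round(3),w2px(f,P).round(0))
```

```text
[[342, 228], [360, 282], [306, 292], [293, 236]]
[[0.52, -0.129, 0.016], [0.551, -0.262, 0.016], [0.457, -0.287, 0.016], [0.424, -0.156, 0.016]]
[[0.465, 0.066, 0.028], [0.454, -0.04, 0.028], [0.596, -0.052, 0.028], [0.606, 0.063, 0.028]]
0.3 [0.083 0.38  0.421] [[159. -60.]]
0.45 [0.235 0.242 0.331] [[217.   0.]]
0.6 [0.387 0.104 0.241] [[282.  68.]]
0.75 [ 0.538 -0.035  0.15 ] [[355. 145.]]
0.9 [ 0.69  -0.173  0.06 ] [[435. 231.]]
1 [ 0.792 -0.265  0.   ] [[492. 293.]]
```

View pics/side_c.png

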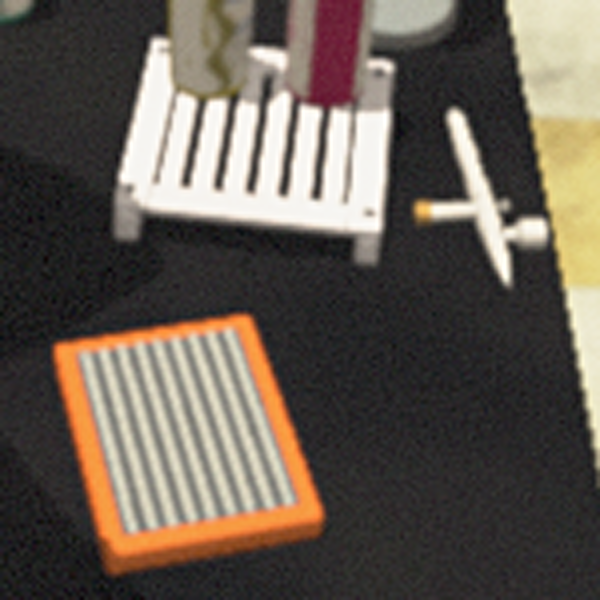

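View pics/wrist0.png

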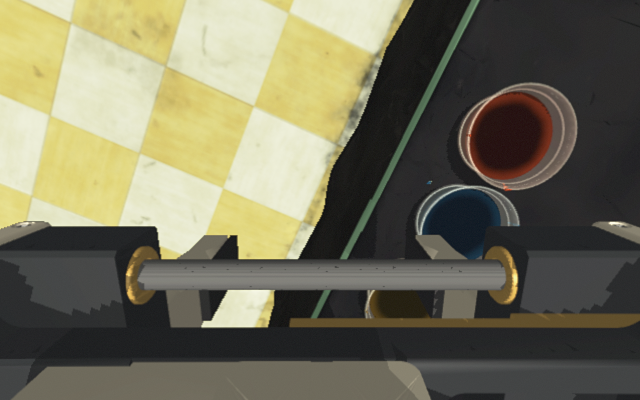

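Call:
move_arm --motion '[{"dx":-0.4,"dy":0.28,"dz":-0.13,"wz":0.48},{"dx":-0.4,"dy":0.28,"dz":-0.13,"wz":0.48},{"dx":-0.4,"dy":0.28,"dz":-0.13,"wz":0.48},{"dx":-0.4,"dy":0.28,"dz":-0.13,"wz":0.48},{"dx":-0.4,"dy":0.28,"dz":-0.13,"wz":0.48}]'

```text
validation failed for argument at $.mo...
```

```bash
cat > mv.py <<'E'
from h import *
import sys
# mv.py x y z yaw(deg of tool y): prints tool-frame move numbers to that pose
x,y,z,yaw=map(float,sys.argv[1:])
s=ctrl.sense(); q=s['ee_rot']; A=R.from_quat([q[1],q[2],q[3],q[0]]).as_matrix()
c,n=np.cos(np.radians(yaw)),np.sin(np.radians(yaw)); B=np.array([[n,c,0],[-c,n,0],[0,0,-1.]])
B[:,0]=np.cross(B[:,1],B[:,2])
print('t',round(s['t'],2),'pos',s['tool_pos'].round(4),'yaw',np.degrees(np.arctan2(A[1,1],A[0,1])).round(2),'F',s['force'].round(1),'w',round(s['gripper_width'],2))
print('d',(A.T@(np.array([x,y,z])-s['tool_pos'])/.6).round(4),'w',(np.degrees(R.from_matrix(A.T@B).as_rotvec())/30).round(3))
E
python3 mv.py 0.6 -0.1 0.3 85
```

```text
t 0.25 pos [ 0.275  -0.6162  0.2261] yaw 114.05 F [-0.7  0.8 -0.2] w 1.0
d [-0.8452  0.565  -0.1228] w [ 0.001 -0.     0.968]
```

Call:
move_arm --motion '[{"dx":-0.4,"dy":0.28,"dz":-0.13,"wx":0,"wy":0,"wz":0.48,"claw":1},{"dx":-0.4,"dy":0.28,"dz":-0.13,"wx":0,"wy":0,"wz":0.48,"claw":1},{"dx":-0.4,"dy":0.28,"dz":-0.13,"wx":0,"wy":0,"wz":0.48,"claw":1},{"dx":-0.4,"dy":0.28,"dz":-0.13,"wx":0,"wy":0,"wz":0.48,"claw":1},{"dx":-0.4,"dy":0.28,"dz":-0.13,"wx":0,"wy":0,"wz":0.48,"claw":1}]'

```text
t: 0.88
tool_pos: [0.4266, -0.3632, 0.3054]
ee_rot: [0.0, -0.084, 0.996, -0.0]
force: [0.4, 0.4, 0.2]
gripper_width: 0.999
finger_force: 0.0
```

```bash
python3 mv.py 0.6 -0.1 0.3 85
```

```text
t 0.88 pos [ 0.4266 -0.3632  0.3054] yaw 99.68 F [0.4 0.4 0.2] w 1.0
d [-0.3587  0.3839  0.0091] w [-0.001  0.001  0.489]
```

Call:
move_arm --motion '[{"dx":-0.36,"dy":0.38,"dz":0.01,"wx":0,"wy":0,"wz":0.49,"claw":1},{"dx":-0.36,"dy":0.38,"dz":0.01,"wx":0,"wy":0,"wz":0.49,"claw":1},{"dx":-0.36,"dy":0.38,"dz":0.01,"wx":0,"wy":0,"wz":0.49,"claw":1},{"dx":-0.36,"dy":0.38,"dz":0.01,"wx":0,"wy":0,"wz":0.49,"claw":1},{"dx":-0.36,"dy":0.38,"dz":0.01,"wx":0,"wy":0,"wz":0.49,"claw":1}]'

```text
t: 1.5
tool_pos: [0.5973, -0.1082, 0.2989]
ee_rot: [0.0, 0.044, 0.999, 0.0]
force: [1.1, -1.2, -0.4]
gripper_width: 0.999
finger_force: 0.0
```

```bash
python3 mv.py 0.6 -0.1 0.3 85;  python3 - <<'E'
from h import *
f=snap('wrist','w1.png')
c,w,r=tray(f); h=cv2.approxPolyDP(cv2.convexHull(c),4,True)[:,0]; print(h.tolist()); print(px2w(f,h,.016).round(3).tolist(),r)
print(w2px(f,[(.454,-.05,.028),(.596,-.06,.028),(.606,.06,.028),(.465,.066,.028)]).round())
print(px2w(snap('side'),[(211,208),(217,232),(232,257),(247,300)],.005).round(3).tolist())
E
```

```text
t 1.5 pos [ 0.5973 -0.1082  0.2989] yaw 84.96 F [ 1.1 -1.2 -0.4] w 1.0
d [-0.0033  0.014  -0.0018] w [ 0.     0.001 -0.001]
[[273, 35], [300, 113], [212, 145], [180, 71]]
[[0.425, -0.154, 0.016], [0.521, -0.131, 0.016], [0.552, -0.253, 0.016], [0.456, -0.277, 0.016]] ((488.58087158203125, -204.11593627929688), (100.88153076171875, 131.05186462402344), 14.722146987915039)
[[359.  50.]
 [358. 166.]
 [448. 165.]
 [455.  50.]]
[[0.242, -0.073, 0.005], [0.27, -0.142, 0.005], [0.311, -0.205, 0.005], [0.355, -0.301, 0.005]]
```

View pics/w1.png

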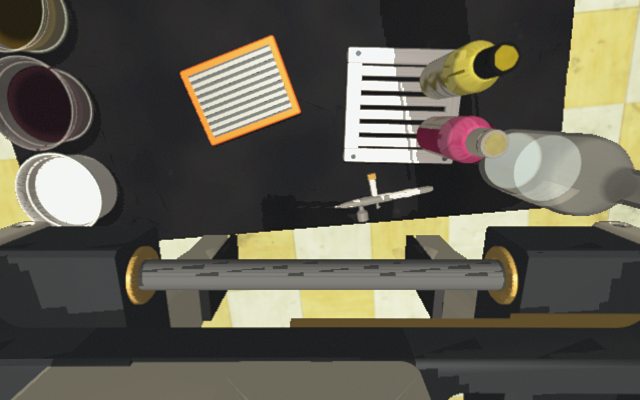

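The wrist view shows the tray at pixels (180–300, 35–145) and the stand's front edge from about (348,47) to (345,161). Next I fit the stand's edges.

```bash
python3 - <<'E'
from h import *
f=snap('wrist')
g=cv2.cvtColor(f['frame'],cv2.COLOR_RGB2HSV); m=((g[:,:,2]>110)&(g[:,:,1]<60)).astype(np.uint8)
m[:, :330]=0; m[:,470:]=0; m[:30]=0; m[172:]=0
rows=np.arange(54,156); left=np.array([(np.flatnonzero(m[r])[0]-.5,r) for r in rows if m[r].any()])
cols=np.arange(352,415); top=np.array([(c,np.flatnonzero(m[:,c])[0]-.5) for c in cols]); bot=np.array([(c,np.flatnonzero(m[:,c])[-1]+.5) for c in cols])
def line(p):
    w=px2w(f,p,.028)[:,:2]; v=cv2.fitLine(w.astype(np.float32),cv2.DIST_HUBER,0,.001,.001)[:,0]; return v[2:],v[:2]
L={}
for n,p in(('mouth',left),('top',top),('bot',bot)):
    L[n]=line(p); print(n,L[n][0].round(4),np.degrees(np.arctan2(*L[n][1][::-1])).round(2))
def inter(a,b):
    t=np.linalg.solve(np.c_[a[1],-b[1]],b[0]-a[0]); return a[0]+t[0]*a[1]
a,b=inter(L['mouth'],L['top']),inter(L['mouth'],L['bot']); print(a,b,np.linalg.norm(a-b),(a+b)/2)
c,w,r=tray(f); print(r)
E
```

```text
mouth [ 0.5083 -0.0705] -6.45
top [ 0.453  -0.0263] 82.79
bot [ 0.5939 -0.0241] 83.53
[ 0.4482721 -0.0636907] [ 0.58765566 -0.07944624] 0.1402712 [ 0.5179639  -0.07156847]
((488.6321105957031, -204.11331176757812), (100.91172790527344, 131.00137329101562), 14.735738754272461)
```

```bash
python3 mv.py 0.3833 -0.1919 0.10 83.4
```

```text
t 1.65 pos [ 0.5976 -0.1075  0.2976] yaw 85.16 F [ 0.8 -1.  -0.1] w 1.0
d [ 0.3435 -0.1703  0.3299] w [-0.    -0.003  0.059]
```

Call:
move_arm --motion '[{"dx":0.343,"dy":-0.17,"dz":0.33,"wx":0,"wy":0,"wz":0.06,"claw":1},{"dx":0.343,"dy":-0.17,"dz":0.33,"wx":0,"wy":0,"wz":0.06,"claw":1},{"dx":0.343,"dy":-0.17,"dz":0.33,"wx":0,"wy":0,"wz":0.06,"claw":1},{"dx":0.343,"dy":-0.17,"dz":0.33,"wx":0,"wy":0,"wz":0.06,"claw":1},{"dx":0.343,"dy":-0.17,"dz":0.33,"wx":0,"wy":0,"wz":0.06,"claw":1}]'

```text
t: 2.28
tool_pos: [0.3799, -0.1946, 0.0998]
ee_rot: [0.0, 0.06, 0.998, 0.0]
force: [0.6, -0.3, -0.5]
gripper_width: 0.999
finger_force: 0.0
```

```bash
python3 mv.py 0.3833 -0.1919 0.008 83.4
```

```text
t 2.27 pos [ 0.3799 -0.1946  0.0998] yaw 83.09 F [ 0.6 -0.3 -0.5] w 1.0
d [-0.005   0.0051  0.153 ] w [ 0.     0.001 -0.01 ]
```

Call:
move_arm --motion '[{"dx":-0.005,"dy":0.005,"dz":0.08,"wx":0,"wy":0,"wz":-0.01,"claw":1},{"dx":-0.005,"dy":0.005,"dz":0.13,"wx":0,"wy":0,"wz":-0.01,"claw":1},{"dx":-0.005,"dy":0.005,"dz":0.153,"wx":0,"wy":0,"wz":-0.01,"claw":1},{"dx":-0.005,"dy":0.005,"dz":0.153,"wx":0,"wy":0,"wz":-0.01,"claw":1}]'

```text
t: 2.78
tool_pos: [0.3847, -0.1915, 0.0083]
ee_rot: [-0.001, 0.058, 0.998, -0.0]
force: [0.6, -0.1, 0.4]
gripper_width: 0.998
finger_force: 0.0
```

```bash
python3 mv.py 0.4424 -0.1987 0.008 83.4
```

```text
t 2.77 pos [ 0.3847 -0.1915  0.0083] yaw 83.4 F [ 0.6 -0.1  0.4] w 1.0
d [-0.0969 -0.0009  0.0003] w [-0.001 -0.004  0.   ]
```

Call:
move_arm --motion '[{"dx":-0.03,"dy":0,"dz":0,"wx":0,"wy":0,"wz":0,"claw":1},{"dx":-0.042,"dy":0,"dz":0,"wx":0,"wy":0,"wz":0,"claw":1},{"dx":-0.054,"dy":0,"dz":0,"wx":0,"wy":0,"wz":0,"claw":1},{"dx":-0.064,"dy":0,"dz":0,"wx":0,"wy":0,"wz":0,"claw":1},{"dx":-0.074,"dy":0,"dz":0,"wx":0,"wy":0,"wz":0,"claw":1}]'

```text
t: 3.4
tool_pos: [0.4296, -0.196, 0.0087]
ee_rot: [-0.001, 0.057, 0.998, 0.0]
force: [-2.2, 2.0, 0.1]
gripper_width: 1.001
finger_force: 1.1
```

Call:
move_arm --motion '[{"dx":-0.008,"dy":0,"dz":0,"wx":0,"wy":0,"wz":0,"claw":1},{"dx":-0.015,"dy":0,"dz":0,"wx":0,"wy":0,"wz":0,"claw":1},{"dx":-0.021,"dy":0,"dz":0,"wx":0,"wy":0,"wz":0,"claw":1},{"dx":-0.021,"dy":0,"dz":0,"wx":0,"wy":0,"wz":0,"claw":1}]'

```text
t: 3.9
tool_pos: [0.4431, -0.1975, 0.0089]
ee_rot: [0.0, 0.057, 0.998, -0.0]
force: [-0.1, 2.0, -0.8]
gripper_width: 1.0
finger_force: 0.7
```

```bash
python3 mv.py 0.4424 -0.1987 0.008 83.4
python3 - <<'E'
from h import *
f=snap('side','s2.png')
c,w,r=tray(f);h=cv2.approxPolyDP(cv2.convexHull(c),4,True)[:,0]; print(px2w(f,h,.016).round(3).tolist(),r)
cv2.imwrite('pics/s2c.png',cv2.resize(f['frame'][130:320,250:440],None,fx=3,fy=3,interpolation=cv2.INTER_CUBIC)[:,:,::-1])
E
```

```text
t 3.9 pos [ 0.4431 -0.1975  0.0089] yaw 83.46 F [-0.1  2.  -0.8] w 1.0
d [ 0.001  -0.0021  0.0016] w [-0.     0.001  0.002]
[[0.536, -0.142, 0.016], [0.56, -0.274, 0.016], [0.466, -0.295, 0.016], [0.454, -0.243, 0.016], [0.471, -0.156, 0.016]] ((500.80877685546875, -218.78378295898438), (102.35726165771484, 140.7179412841797), 10.282861709594727)
```

View pics/s2c.png

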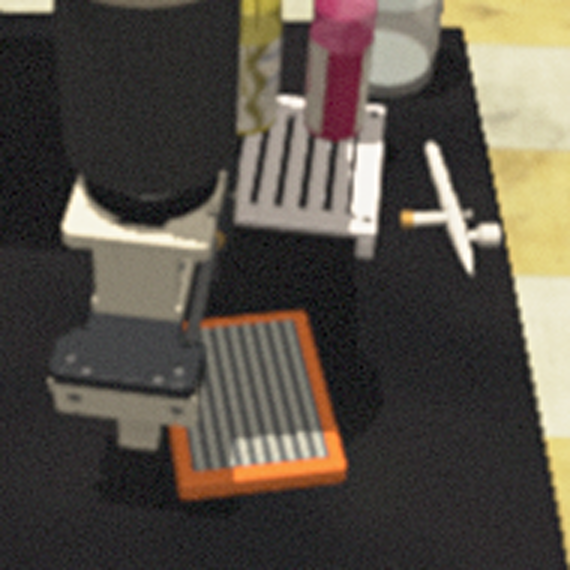

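Call:
move_arm --motion '[{"dx":0.04,"dy":0,"dz":0,"wx":0,"wy":0,"wz":0,"claw":-1},{"dx":0.08,"dy":0,"dz":0,"wx":0,"wy":0,"wz":0,"claw":-1},{"dx":0.1,"dy":0.04,"dz":0,"wx":0,"wy":0,"wz":0,"claw":-1},{"dx":0.1,"dy":0.06,"dz":0,"wx":0,"wy":0,"wz":0,"claw":-1}]'

```text
t: 4.45
tool_pos: [0.3871, -0.1544, 0.0093]
ee_rot: [0.001, 0.057, 0.998, 0.0]
force: [0.9, 0.0, 0.0]
gripper_width: 0.609
finger_force: 0.0
```

```bash
cat > tr.py <<'E'
from h import *
import sys
# tray from the side camera: bright top corners, relative to the stand's mouth
f=snap('side',sys.argv[1] if len(sys.argv)>1 else None)
c,w,r=tray(f);h=cv2.approxPolyDP(cv2.convexHull(c),3,True)[:,0]
m=np.array([.518,-.0716]);u=np.array([.115,.9934]);v=np.array([.9934,-.115])
P=px2w(f,h,.016)[:,:2]
for a,p in zip(h,P): print(a,p.round(4),'along',((p-m)@u).round(4),'lat',((p-m)@v).round(4))
for i in range(len(P)):
    d=P[i]-P[i-1]; print(i-1,i,'len',np.linalg.norm(d).round(4),'yaw',np.degrees(np.arctan2(d[1],d[0])).round(1))
E
python3 tr.py; python3 mv.py 0.4424 -0.1987 0.008 83.4
```

```text
[351 233] [ 0.5379 -0.1421] along -0.0678 lat 0.0279
[365 288] [ 0.5597 -0.2743] along -0.1966 lat 0.0648
[310 296] [ 0.464  -0.2952] along -0.2284 lat -0.0279
[301 239] [ 0.4402 -0.1628] along -0.0996 lat -0.0668
-1 0 len 0.0999 yaw 11.9
0 1 len 0.1339 yaw -80.6
1 2 len 0.098 yaw -167.7
2 3 len 0.1346 yaw 100.2
t 4.5 pos [ 0.3882 -0.1537  0.0095] yaw 83.51 F [-0.7  0.2 -0. ] w 0.56
d [-0.0983 -0.0643  0.0026] w [0.    0.004 0.004]
```

```bash
python3 - <<'E'
from h import *
f=snap('side')
for z in (0.,.05): print(z,px2w(f,[(397,345),(320,345),(242,341),(213,279),(213,333),(246,305)],z).round(3).tolist())
E
python3 mv.py 0.487 -0.34 0.12 173.4
```

```text
0.0 [[0.609, -0.374, 0.0], [0.484, -0.378, 0.0], [0.358, -0.377, 0.0], [0.285, -0.255, 0.0], [0.308, -0.365, 0.0], [0.354, -0.308, 0.0]]
0.05 [[0.599, -0.402, 0.05], [0.484, -0.406, 0.05], [0.368, -0.405, 0.05], [0.3, -0.292, 0.05], [0.322, -0.394, 0.05], [0.364, -0.341, 0.05]]
t 4.55 pos [ 0.3884 -0.1542  0.0094] yaw 83.56 F [0.3 0.2 1. ] w 0.51
d [-0.1984 -0.2893 -0.184 ] w [-0.003  0.003 -2.995]
```

Call:
move_arm --motion '[{"dx":0,"dy":0,"dz":-0.1,"wx":0,"wy":0,"wz":-0.3,"claw":-0.09},{"dx":-0.05,"dy":-0.05,"dz":-0.18,"wx":0,"wy":0,"wz":-0.65,"claw":-0.09},{"dx":-0.1,"dy":-0.12,"dz":-0.18,"wx":0,"wy":0,"wz":-1,"claw":-0.09},{"dx":-0.15,"dy":-0.2,"dz":-0.18,"wx":0,"wy":0,"wz":-1,"claw":-0.09},{"dx":-0.2,"dy":-0.26,"dz":-0.18,"wx":0,"wy":0,"wz":-1,"claw":-0.09}]'

```text
t: 5.18
tool_pos: [0.4898, -0.3264, 0.1171]
ee_rot: [0.0, -0.203, 0.979, -0.0]
force: [2.2, 1.0, -0.7]
gripper_width: 0.456
finger_force: 0.0
```

Call:
move_arm --motion '[{"dx":0,"dy":0,"dz":0,"wx":0,"wy":0,"wz":-0.35,"claw":-0.09},{"dx":0,"dy":0,"dz":0,"wx":0,"wy":0,"wz":-0.7,"claw":-0.09},{"dx":0,"dy":0,"dz":0,"wx":0,"wy":0,"wz":-1,"claw":-0.09},{"dx":0,"dy":0,"dz":0,"wx":0,"wy":0,"wz":-1,"claw":-0.09}]'

```text
t: 5.68
tool_pos: [0.4888, -0.3242, 0.1167]
ee_rot: [-0.0, -0.449, 0.893, -0.0]
force: [-0.1, -0.6, 0.9]
gripper_width: 0.453
finger_force: 0.0
```

```bash
python3 mv.py 0.4893 -0.32 0.12 173.4
```

```text
t 5.67 pos [ 0.4888 -0.3242  0.1167] yaw 143.39 F [-0.1 -0.6  0.9] w 0.45
d [-0.0061  0.0036 -0.0054] w [-0. -0. -1.]
```

Call:
move_arm --motion '[{"dx":-0.006,"dy":0.004,"dz":0,"wx":0,"wy":0,"wz":-0.35,"claw":-0.09},{"dx":-0.006,"dy":0.004,"dz":0.06,"wx":0,"wy":0,"wz":-0.7,"claw":-0.09},{"dx":-0.006,"dy":0.004,"dz":0.1,"wx":0,"wy":0,"wz":-1,"claw":-0.09},{"dx":-0.006,"dy":0.004,"dz":0.1,"wx":0,"wy":0,"wz":-1,"claw":-0.09}]'

```text
t: 6.18
tool_pos: [0.4876, -0.3191, 0.0553]
ee_rot: [-0.001, -0.664, 0.748, 0.001]
force: [-0.5, -0.1, 1.2]
gripper_width: 0.453
finger_force: 0.0
```

```bash
python3 mv.py 0.4893 -0.32 0.008 173.4; python3 tr.py s3.png
```

```text
t 6.17 pos [ 0.4876 -0.3191  0.0553] yaw 173.21 F [-0.5 -0.1  1.2] w 0.45
d [ 0.0013 -0.0032  0.0788] w [ 0.007  0.001 -0.006]
[272 376] [ 0.4144 -0.4411] along -0.3789 lat -0.0604
[266 395] [ 0.4089 -0.47  ] along -0.4083 lat -0.0626
[211 397] [ 0.3304 -0.4766] along -0.4239 lat -0.1398
[212 373] [ 0.3244 -0.4406] along -0.3889 lat -0.1499
[231 356] [ 0.3479 -0.412 ] along -0.3577 lat -0.1298
[256 356] [ 0.3863 -0.4102] along -0.3515 lat -0.0919
[266 363] [ 0.4031 -0.4209] along -0.3602 lat -0.074
-1 0 len 0.0231 yaw -60.6
0 1 len 0.0294 yaw -100.8
1 2 len 0.0788 yaw -175.2
2 3 len 0.0365 yaw 99.4
3 4 len 0.0371 yaw 50.6
4 5 len 0.0384 yaw 2.7
5 6 len 0.0199 yaw -32.7
```

View pics/s3.png

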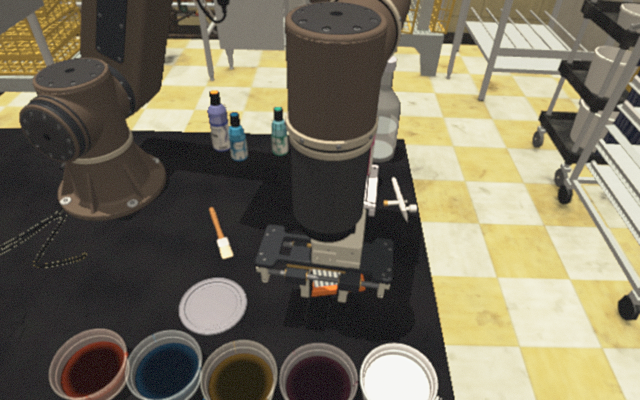

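Call:
move_arm --motion '[{"dx":0.0015,"dy":-0.003,"dz":0.05,"wx":0,"wy":0,"wz":0,"claw":-0.09},{"dx":0.0015,"dy":-0.003,"dz":0.078,"wx":0,"wy":0,"wz":0,"claw":-0.09},{"dx":0.0015,"dy":-0.003,"dz":0.078,"wx":0,"wy":0,"wz":0,"claw":-0.09},{"dx":-0.01,"dy":-0.003,"dz":0.078,"wx":0,"wy":0,"wz":0,"claw":-0.09},{"dx":-0.02,"dy":-0.003,"dz":0.078,"wx":0,"wy":0,"wz":0,"claw":-0.09}]'

```text
t: 6.85
tool_pos: [0.4925, -0.3072, 0.0111]
ee_rot: [0.0, -0.665, 0.746, -0.001]
force: [-0.4, -0.6, -0.2]
gripper_width: 0.454
finger_force: 0.0
```

Call:
move_arm --motion '[{"dx":-0.013,"dy":0,"dz":0,"wx":0,"wy":0,"wz":0,"claw":-0.09},{"dx":-0.026,"dy":0,"dz":0,"wx":0,"wy":0,"wz":0,"claw":-0.09},{"dx":-0.039,"dy":0,"dz":0,"wx":0,"wy":0,"wz":0,"claw":-0.09},{"dx":-0.052,"dy":0,"dz":0,"wx":0,"wy":0,"wz":0,"claw":-0.09},{"dx":-0.063,"dy":0,"dz":0,"wx":0,"wy":0,"wz":0,"claw":-0.09}]'

```text
t: 7.48
tool_pos: [0.496, -0.2698, 0.0104]
ee_rot: [-0.0, -0.666, 0.746, -0.0]
force: [-1.6, -5.3, 3.6]
gripper_width: 0.455
finger_force: 2.6
```

```bash
python3 mv.py 0.4893 -0.32 0.008 173.4
python3 - <<'E'
from h import *
for n in('scene','side'):
    f=snap(n,n+'4.png'); c,w,r=tray(f); print(c.min(0),c.max(0),r)
E
```

```text
t 7.47 pos [ 0.496  -0.2698  0.0104] yaw 173.47 F [-1.6 -5.3  3.6] w 0.45
d [0.0845 0.0016 0.004 ] w [ 0.    -0.001  0.002]
[291 179] [351 213] ((501.96295166015625, -175.01443481445312), (114.21758270263672, 149.20281982421875), 3.2609026432037354)
[210 354] [272 399] ((368.5189514160156, -440.9571838378906), (90.85627746582031, 67.71974182128906), 7.207640647888184)
```

Call:
move_arm --motion '[{"dx":-0.01,"dy":0,"dz":0,"wx":0,"wy":0,"wz":0,"claw":-0.09},{"dx":-0.02,"dy":0,"dz":0,"wx":0,"wy":0,"wz":0,"claw":-0.09},{"dx":-0.03,"dy":0,"dz":0,"wx":0,"wy":0,"wz":0,"claw":-0.09},{"dx":-0.03,"dy":0,"dz":0,"wx":0,"wy":0,"wz":0,"claw":-0.09}]'

```text
t: 8.07
tool_pos: [0.4981, -0.2515, 0.01]
ee_rot: [0.0, -0.666, 0.746, 0.0]
force: [-0.1, -2.0, 0.5]
gripper_width: 0.459
finger_force: 0.6
```

```bash
python3 mv.py 0.4893 -0.32 0.008 173.4
python3 - <<'E'
from h import *
f=snap('scene'); c,w,r=tray(f); print(r)
h=cv2.approxPolyDP(cv2.convexHull(c),2.5,True)[:,0]
m=np.array([.518,-.0716]);u=np.array([.115,.9934]);v=np.array([.9934,-.115])
P=px2w(f,h,.016)[:,:2]
for a,p in zip(h,P): print(a,p.round(4),'along',((p-m)@u).round(4),'lat',((p-m)@v).round(4))
cv2.imwrite('pics/sc5.png',cv2.resize(f['frame'][150:260,210:370],None,fx=5,fy=5,interpolation=cv2.INTER_CUBIC)[:,:,::-1])
E
```

```text
t 8.07 pos [ 0.4981 -0.2515  0.01  ] yaw 173.46 F [-0.1 -2.   0.5] w 0.46
d [0.1151 0.0016 0.0032] w [0.    0.001 0.002]
((509.31475830078125, -161.6109619140625), (148.3760528564453, 116.13882446289062), 88.10009002685547)
[346 192] [ 0.4648 -0.2288] along -0.1623 lat -0.0348
[345 197] [ 0.4499 -0.206 ] along -0.1413 lat -0.0522
[313 214] [ 0.4547 -0.0907] along -0.0263 lat -0.0607
[284 200] [ 0.5558 -0.0957] along -0.0196 lat 0.0403
[285 196] [ 0.5688 -0.1124] along -0.0347 lat 0.0551
[319 180] [ 0.5631 -0.2366] along -0.1587 lat 0.0638
```

View pics/sc5.png

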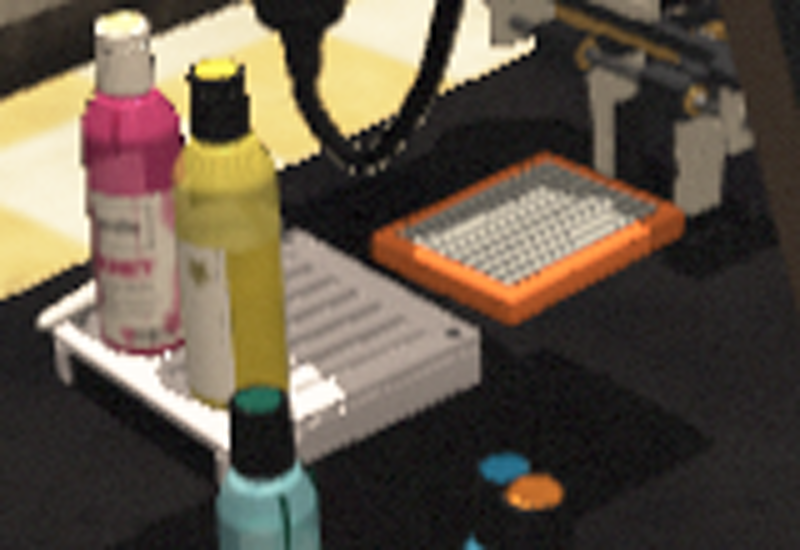

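Run:
```python
from h import *
f=snap('scene')
m=np.array([.518,-.0716]);u=np.array([.115,.9934]);v=np.array([.9934,-.115])
def pr(P):
    for p in P[:,:2]: print('along',((p-m)@u).round(4),'lat',((p-m)@v).round(4))
pr(px2w(f,[(312,208.6),(284.6,196.7),(319.6,180.6),(346.8,192)],.016))
print('stand'); pr(px2w(f,[(210+480/5,150+338/5),(210+290/5,150+229/5)],.028))
```

```text
along -0.0417 lat -0.0397
along -0.0316 lat 0.0529
along -0.1574 lat 0.06
along -0.1638 lat -0.0362
stand
along 0.0099 lat -0.0775
along 0.0093 lat 0.067
```

Call:
move_arm --motion '[{"dx":0.02,"dy":0,"dz":0,"wx":0,"wy":0,"wz":0,"claw":-0.09},{"dx":0.03,"dy":0,"dz":-0.1,"wx":0,"wy":0,"wz":0,"claw":-0.09},{"dx":0.03,"dy":0,"dz":-0.2,"wx":0,"wy":0,"wz":0,"claw":-0.09},{"dx":0.03,"dy":0,"dz":-0.3,"wx":0,"wy":0,"wz":0,"claw":-0.09},{"dx":0.0,"dy":0,"dz":-0.38,"wx":0,"wy":0,"wz":0,"claw":-0.09}]'

```text
t: 8.8
tool_pos: [0.4983, -0.2532, 0.2409]
ee_rot: [0.001, -0.665, 0.747, -0.001]
force: [0.9, 0.4, -0.4]
gripper_width: 0.461
finger_force: 0.0
```

```bash
python3 mv.py 0.52 0.0 0.3 173.4
```

```text
t 8.8 pos [ 0.4983 -0.2532  0.2409] yaw 173.35 F [ 0.9  0.4 -0.4] w 0.46
d [-0.4234  0.0128 -0.0986] w [-0.005 -0.    -0.002]
```

Call:
move_arm --motion '[{"dx":-0.06,"dy":0.013,"dz":-0.1,"wx":0,"wy":0,"wz":0,"claw":-0.09},{"dx":-0.16,"dy":0.013,"dz":-0.1,"wx":0,"wy":0,"wz":0,"claw":-0.09},{"dx":-0.26,"dy":0.013,"dz":-0.1,"wx":0,"wy":0,"wz":0,"claw":-0.09},{"dx":-0.35,"dy":0.013,"dz":-0.1,"wx":0,"wy":0,"wz":0,"claw":-0.09},{"dx":-0.35,"dy":0.013,"dz":-0.1,"wx":0,"wy":0,"wz":0,"claw":-0.09}]'

```text
t: 9.43
tool_pos: [0.5149, -0.0398, 0.2982]
ee_rot: [0.001, -0.667, 0.745, 0.0]
force: [0.7, -0.5, 0.5]
gripper_width: 0.453
finger_force: 0.0
```

```bash
cat > wt.py <<'E'
from h import *
import sys
f=snap('wrist',sys.argv[1])
c,w,r=tray(f); m=np.array([.518,-.0716]);u=np.array([.115,.9934]);v=np.array([.9934,-.115])
B=cv2.boxPoints(r)/1000; p=np.array(r[0])/1000
print('tray',r,'along',((p-m)@u).round(4),'lat',((p-m)@v).round(4))
for b in B: print('corner along',((b-m)@u).round(4),'lat',((b-m)@v).round(4))
print('stand corners expected px',w2px(f,[[*(m+s*.07*v),.028] for s in(-1,1)]).round(1).tolist())
E
python3 wt.py w5.png; python3 mv.py 0.52 0.0 0.3 173.4
```

```text
tray ((519.039794921875, -174.66238403320312), (130.44271850585938, 101.04256439208984), 87.83916473388672) along -0.1023 lat 0.0129
corner along -0.1712 lat -0.0324
corner along -0.1634 lat 0.0683
corner along -0.0333 lat 0.0582
corner along -0.0411 lat -0.0425
stand corners expected px [[369.7, 147.6], [263.1, 147.2]]
t 9.47 pos [ 0.5146 -0.0413  0.2981] yaw 173.62 F [ 0.3 -1.3  0.1] w 0.45
d [-0.0694 -0.0012 -0.0031] w [-0.     0.001  0.007]
```

View pics/w5.png

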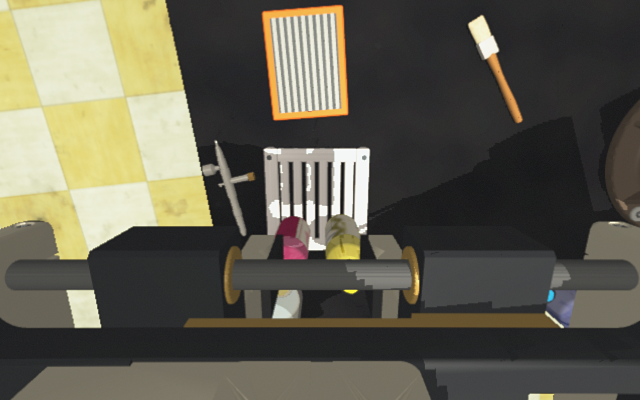

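Call:
move_arm --motion '[{"dx":0.06,"dy":-0.03,"dz":0,"wx":0,"wy":0,"wz":0.35,"claw":-0.09},{"dx":0.12,"dy":-0.06,"dz":0,"wx":0,"wy":0,"wz":0.7,"claw":-0.09},{"dx":0.2,"dy":-0.1,"dz":0,"wx":0,"wy":0,"wz":1,"claw":-0.09},{"dx":0.26,"dy":-0.16,"dz":0.1,"wx":0,"wy":0,"wz":1,"claw":-0.09},{"dx":0.26,"dy":-0.16,"dz":0.15,"wx":0,"wy":0,"wz":1,"claw":-0.09}]'

```text
t: 10.1
tool_pos: [0.5921, -0.2123, 0.2059]
ee_rot: [-0.0, -0.448, 0.894, 0.0]
force: [0.8, 1.1, -0.7]
gripper_width: 0.454
finger_force: 0.0
```

Call:
move_arm --motion '[{"dx":0,"dy":0,"dz":0,"wx":0,"wy":0,"wz":0.35,"claw":-0.09},{"dx":0,"dy":0,"dz":0,"wx":0,"wy":0,"wz":0.7,"claw":-0.09},{"dx":0,"dy":0,"dz":0,"wx":0,"wy":0,"wz":1,"claw":-0.09},{"dx":0,"dy":0,"dz":0,"wx":0,"wy":0,"wz":1,"claw":-0.09}]'

```text
t: 10.6
tool_pos: [0.5915, -0.21, 0.2078]
ee_rot: [-0.0, -0.203, 0.979, 0.0]
force: [-0.7, -0.1, -0.3]
gripper_width: 0.458
finger_force: 0.0
```

```bash
python3 mv.py 0.5924 -0.211 0.1 83.4
```

```text
t 10.6 pos [ 0.5915 -0.21    0.2078] yaw 113.41 F [-0.7 -0.1 -0.3] w 0.46
d [-0.0008 -0.0021  0.1797] w [ 0.    -0.001  1.   ]
```

Call:
move_arm --motion '[{"dx":0,"dy":0,"dz":0.05,"wx":0,"wy":0,"wz":0.35,"claw":-0.09},{"dx":0,"dy":0,"dz":0.12,"wx":0,"wy":0,"wz":0.7,"claw":-0.09},{"dx":0,"dy":0,"dz":0.19,"wx":0,"wy":0,"wz":1,"claw":-0.09},{"dx":0,"dy":0,"dz":0.24,"wx":0,"wy":0,"wz":1,"claw":-0.09},{"dx":0,"dy":0,"dz":0.24,"wx":0,"wy":0,"wz":1,"claw":-0.09}]'

```text
t: 11.22
tool_pos: [0.59, -0.2091, 0.0617]
ee_rot: [-0.002, 0.056, 0.998, 0.0]
force: [-0.3, 0.1, 1.2]
gripper_width: 0.452
finger_force: 0.0
```

```bash
python3 mv.py 0.5924 -0.211 0.008 83.4; python3 wt.py w6.png
```

```text
t 11.22 pos [ 0.59   -0.2091  0.0617] yaw 83.58 F [-0.3  0.1  1.2] w 0.45
d [-0.0048 -0.0027  0.0895] w [-0.    -0.009  0.006]
tray ((519.4636840820312, -175.31103515625), (128.67672729492188, 99.0561752319336), 87.79817199707031) along -0.1029 lat 0.0134
corner along -0.1708 lat -0.0311
corner along -0.1632 lat 0.0677
corner along -0.0349 lat 0.0578
corner along -0.0425 lat -0.0409
stand corners expected px [[579.5, -65.5], [532.2, 204.1]]
```

Call:
move_arm --motion '[{"dx":-0.005,"dy":-0.003,"dz":0.05,"wx":0,"wy":0,"wz":0,"claw":-0.09},{"dx":-0.005,"dy":-0.003,"dz":0.09,"wx":0,"wy":0,"wz":0,"claw":-0.09},{"dx":-0.005,"dy":-0.003,"dz":0.09,"wx":0,"wy":0,"wz":0,"claw":-0.09},{"dx":0.006,"dy":-0.003,"dz":0.09,"wx":0,"wy":0,"wz":0,"claw":-0.09},{"dx":0.014,"dy":-0.003,"dz":0.09,"wx":0,"wy":0,"wz":0,"claw":-0.09}]'

```text
t: 11.9
tool_pos: [0.5839, -0.2094, 0.0118]
ee_rot: [0.001, 0.057, 0.998, -0.0]
force: [0.1, -0.0, 1.2]
gripper_width: 0.456
finger_force: 0.0
```

```bash
python3 mv.py 0.5623 -0.2076 0.009 83.4; python3 wt.py w7.png
```

```text
t 11.9 pos [ 0.5839 -0.2094  0.0118] yaw 83.48 F [ 0.1 -0.   1.2] w 0.46
d [ 0.036  -0.0011  0.0046] w [0.    0.005 0.003]
tray ((519.359619140625, -175.2867431640625), (128.08470153808594, 98.33950805664062), 87.78775787353516) along -0.1028 lat 0.0133
corner along -0.1705 lat -0.0308
corner along -0.1629 lat 0.0672
corner along -0.0352 lat 0.0574
corner along -0.0428 lat -0.0407
stand corners expected px [[691.0, -126.7], [600.2, 243.7]]
```

Call:
move_arm --motion '[{"dx":0.01,"dy":0,"dz":0.004,"wx":0,"wy":0,"wz":0,"claw":-0.09},{"dx":0.018,"dy":0,"dz":0.004,"wx":0,"wy":0,"wz":0,"claw":-0.09},{"dx":0.026,"dy":0,"dz":0.004,"wx":0,"wy":0,"wz":0,"claw":-0.09},{"dx":0.034,"dy":0,"dz":0.004,"wx":0,"wy":0,"wz":0,"claw":-0.09},{"dx":0.034,"dy":0,"dz":0.004,"wx":0,"wy":0,"wz":0,"claw":-0.09}]'

```text
t: 12.58
tool_pos: [0.5636, -0.2069, 0.0082]
ee_rot: [0.001, 0.057, 0.998, 0.0]
force: [4.8, -1.0, 3.1]
gripper_width: 0.455
finger_force: 2.1
```

```bash
python3 mv.py 0.5623 -0.2076 0.009 83.4; python3 wt.py w8.png
```

```text
t 12.57 pos [ 0.5636 -0.2069  0.0082] yaw 83.46 F [ 4.8 -1.   3.1] w 0.45
d [ 0.002  -0.0015 -0.0013] w [0.    0.003 0.002]
tray ((506.1260681152344, -170.79286193847656), (128.07333374023438, 97.94835662841797), 83.23918914794922) along -0.0999 lat -0.0004
corner along -0.1638 lat -0.0495
corner along -0.1641 lat 0.0484
corner along -0.036 lat 0.0488
corner along -0.0357 lat -0.0492
stand corners expected px [[683.5, -63.4], [596.6, 286.8]]
```

Call:
move_arm --motion '[{"dx":-0.03,"dy":0,"dz":0,"wx":0,"wy":0,"wz":0,"claw":-0.09},{"dx":-0.05,"dy":0,"dz":-0.08,"wx":0,"wy":0,"wz":0,"claw":-0.09},{"dx":-0.05,"dy":0,"dz":-0.18,"wx":0,"wy":0,"wz":-0.35,"claw":-0.09},{"dx":0.05,"dy":-0.05,"dz":-0.18,"wx":0,"wy":0,"wz":-0.7,"claw":-0.09},{"dx":0.1,"dy":-0.1,"dz":-0.18,"wx":0,"wy":0,"wz":-1,"claw":-0.09}]'

```text
t: 13.25
tool_pos: [0.4928, -0.2591, 0.1151]
ee_rot: [-0.002, -0.206, 0.979, 0.001]
force: [0.5, -1.3, 0.3]
gripper_width: 0.457
finger_force: 0.0
```

Call:
move_arm --motion '[{"dx":0,"dy":0,"dz":0,"wx":0,"wy":0,"wz":-0.35,"claw":-0.09},{"dx":0,"dy":0,"dz":0,"wx":0,"wy":0,"wz":-0.7,"claw":-0.09},{"dx":0,"dy":0,"dz":0,"wx":0,"wy":0,"wz":-1,"claw":-0.09},{"dx":0,"dy":0,"dz":0,"wx":0,"wy":0,"wz":-1,"claw":-0.09}]'

```text
t: 13.75
tool_pos: [0.4948, -0.2593, 0.1146]
ee_rot: [-0.001, -0.449, 0.894, 0.001]
force: [-0.2, 0.3, 0.3]
gripper_width: 0.453
finger_force: 0.0
```

```bash
python3 mv.py 0.4961 -0.2603 0.05 173.4
```

```text
t 13.75 pos [ 0.4948 -0.2593  0.1146] yaw 143.36 F [-0.2  0.3  0.3] w 0.45
d [-1.000e-04 -3.100e-03  1.076e-01] w [ 8.000e-03 -1.000e-03 -1.001e+00]
```

Call:
move_arm --motion '[{"dx":0,"dy":-0.003,"dz":0,"wx":0,"wy":0,"wz":-0.35,"claw":-0.09},{"dx":0,"dy":-0.003,"dz":0.05,"wx":0,"wy":0,"wz":-0.7,"claw":-0.09},{"dx":0,"dy":-0.003,"dz":0.1,"wx":0,"wy":0,"wz":-1,"claw":-0.09},{"dx":0,"dy":-0.003,"dz":0.1,"wx":0,"wy":0,"wz":-1,"claw":-0.09}]'

```text
t: 14.25
tool_pos: [0.4954, -0.2602, 0.0532]
ee_rot: [-0.002, -0.664, 0.748, 0.003]
force: [-0.3, 0.4, 0.2]
gripper_width: 0.455
finger_force: 0.0
```

```bash
python3 mv.py 0.4961 -0.2603 0.009 173.4
```

```text
t 14.25 pos [ 0.4954 -0.2602  0.0532] yaw 173.18 F [-0.3  0.4  0.2] w 0.45
d [ 0.     -0.0017  0.0736] w [ 0.013  0.001 -0.007]
```

Call:
move_arm --motion '[{"dx":0,"dy":-0.002,"dz":0.05,"wx":0,"wy":0,"wz":0,"claw":-0.09},{"dx":0,"dy":-0.002,"dz":0.073,"wx":0,"wy":0,"wz":0,"claw":-0.09},{"dx":0,"dy":-0.002,"dz":0.073,"wx":0,"wy":0,"wz":0,"claw":-0.09},{"dx":-0.01,"dy":-0.002,"dz":0.073,"wx":0,"wy":0,"wz":0,"claw":-0.09},{"dx":-0.02,"dy":-0.002,"dz":0.073,"wx":0,"wy":0,"wz":0,"claw":-0.09}]'

```text
t: 14.88
tool_pos: [0.5013, -0.2487, 0.0129]
ee_rot: [0.0, -0.665, 0.747, -0.001]
force: [-0.2, -0.4, 0.6]
gripper_width: 0.453
finger_force: 0.0
```

```bash
python3 mv.py 0.5112 -0.1302 0.009 173.4
```

```text
t 14.88 pos [ 0.5013 -0.2487  0.0129] yaw 173.42 F [-0.2 -0.4  0.6] w 0.45
d [-0.1982  0.0063  0.0065] w [-0.003 -0.     0.001]
```

Call:
move_arm --motion '[{"dx":-0.018,"dy":0,"dz":0.006,"wx":0,"wy":0,"wz":0,"claw":-0.09},{"dx":-0.038,"dy":0,"dz":0.006,"wx":0,"wy":0,"wz":0,"claw":-0.09},{"dx":-0.058,"dy":0,"dz":0.006,"wx":0,"wy":0,"wz":0,"claw":-0.09},{"dx":-0.07,"dy":0,"dz":0.006,"wx":0,"wy":0,"wz":0,"claw":-0.09},{"dx":-0.07,"dy":0,"dz":0.006,"wx":0,"wy":0,"wz":0,"claw":-0.09}]'

```text
t: 15.5
tool_pos: [0.5081, -0.2082, 0.0112]
ee_rot: [0.001, -0.666, 0.746, -0.003]
force: [-0.8, -9.1, 13.1]
gripper_width: 0.457
finger_force: 6.2
```

```bash
python3 mv.py 0.5112 -0.1302 0.009 173.4
python3 - <<'E'
from h import *
f=snap('scene','sc9.png')
cv2.imwrite('pics/sc9.png',cv2.resize(f['frame'][150:260,210:370],None,fx=5,fy=5,interpolation=cv2.INTER_CUBIC)[:,:,::-1])
E
```

```text
t 15.5 pos [ 0.5081 -0.2082  0.0112] yaw 173.58 F [-0.8 -9.1 13.1] w 0.46
d [-0.1298  0.0095  0.0033] w [-0.01  -0.004  0.006]
```

View pics/sc9.png

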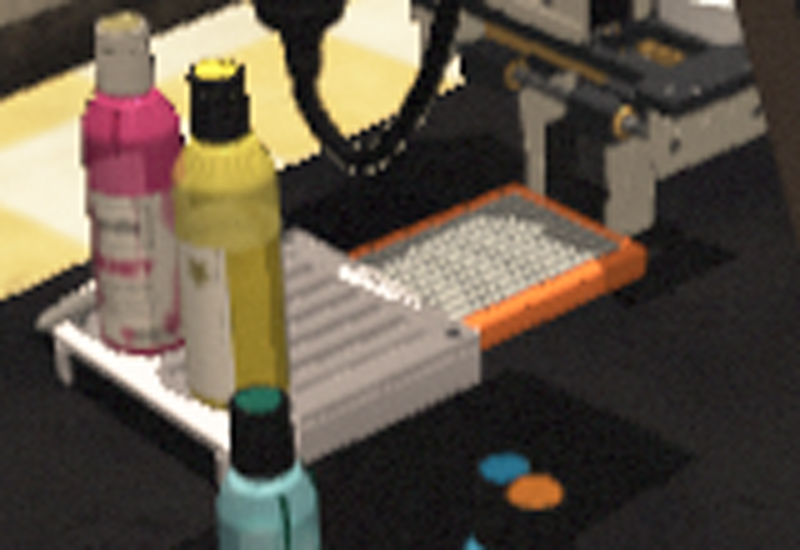

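Call:
move_arm --motion '[{"dx":0.01,"dy":0,"dz":0,"wx":0,"wy":0,"wz":0,"claw":-0.09},{"dx":0.03,"dy":0,"dz":-0.05,"wx":0,"wy":0,"wz":0,"claw":-0.09},{"dx":0.03,"dy":0,"dz":-0.15,"wx":0,"wy":0,"wz":0,"claw":-0.09},{"dx":0.03,"dy":0,"dz":-0.25,"wx":0,"wy":0,"wz":0,"claw":-0.09},{"dx":0.03,"dy":0,"dz":-0.35,"wx":0,"wy":0,"wz":0,"claw":-0.09}]'

```text
t: 16.18
tool_pos: [0.5029, -0.2247, 0.2203]
ee_rot: [0.0, -0.666, 0.746, 0.0]
force: [1.5, -0.9, -0.1]
gripper_width: 0.455
finger_force: 0.0
```

Call:
move_arm --motion '[{"dx":-0.08,"dy":0,"dz":-0.12,"wx":0,"wy":0,"wz":0,"claw":-0.09},{"dx":-0.17,"dy":0,"dz":-0.12,"wx":0,"wy":0,"wz":0,"claw":-0.09},{"dx":-0.27,"dy":0,"dz":-0.12,"wx":0,"wy":0,"wz":0,"claw":-0.09},{"dx":-0.34,"dy":0,"dz":-0.12,"wx":0,"wy":0,"wz":0,"claw":-0.09},{"dx":-0.34,"dy":0,"dz":-0.12,"wx":0,"wy":0,"wz":0,"claw":-0.09}]'

```text
t: 16.8
tool_pos: [0.5266, -0.0194, 0.2902]
ee_rot: [0.0, -0.667, 0.745, 0.0]
force: [0.1, -0.2, 0.2]
gripper_width: 0.455
finger_force: 0.0
```

```bash
python3 wt.py w10.png; python3 mv.py 0.5038 -0.2003 0.05 173.4
```

```text
tray ((511.8065185546875, -134.2257080078125), (127.1445083618164, 101.05984497070312), 83.59886169433594) along -0.0629 lat 0.001
corner along -0.1267 lat -0.0493
corner along -0.1263 lat 0.0518
corner along 0.0008 lat 0.0514
corner along 0.0005 lat -0.0497
stand corners expected px [[378.5, 131.1], [268.5, 130.7]]
t 16.85 pos [ 0.5264 -0.0208  0.2901] yaw 173.62 F [ 0.6  0.2 -0. ] w 0.46
d [0.3016 0.0041 0.4002] w [0.001 0.    0.007]
```

Call:
move_arm --motion '[{"dx":0.1,"dy":0,"dz":0,"wx":0,"wy":0,"wz":0,"claw":-0.09},{"dx":0.2,"dy":0,"dz":0,"wx":0,"wy":0,"wz":0,"claw":-0.09},{"dx":0.3,"dy":0.004,"dz":0.05,"wx":0,"wy":0,"wz":0,"claw":-0.09},{"dx":0.34,"dy":0.004,"dz":0.13,"wx":0,"wy":0,"wz":0,"claw":-0.09},{"dx":0.34,"dy":0.004,"dz":0.23,"wx":0,"wy":0,"wz":0,"claw":-0.09}]'

```text
t: 17.48
tool_pos: [0.5004, -0.2279, 0.1516]
ee_rot: [0.001, -0.664, 0.748, -0.001]
force: [0.4, -0.1, -0.7]
gripper_width: 0.454
finger_force: 0.0
```

```bash
python3 mv.py 0.5008 -0.2206 0.04 173.4
```

```text
t 17.48 pos [ 0.5004 -0.2279  0.1516] yaw 173.21 F [ 0.4 -0.1 -0.7] w 0.45
d [-0.0122  0.0012  0.186 ] w [-0.004 -0.    -0.006]
```

Call:
move_arm --motion '[{"dx":0,"dy":0.001,"dz":0.09,"wx":0,"wy":0,"wz":0,"claw":-0.09},{"dx":0,"dy":0.001,"dz":0.16,"wx":0,"wy":0,"wz":0,"claw":-0.09},{"dx":0,"dy":0.001,"dz":0.21,"wx":0,"wy":0,"wz":0,"claw":-0.09},{"dx":0,"dy":0.001,"dz":0.233,"wx":0,"wy":0,"wz":0,"claw":-0.09},{"dx":0,"dy":0.001,"dz":0.233,"wx":0,"wy":0,"wz":0,"claw":-0.09}]'

```text
t: 18.1
tool_pos: [0.4998, -0.2253, 0.012]
ee_rot: [-0.001, -0.665, 0.747, 0.001]
force: [0.2, 0.6, 1.1]
gripper_width: 0.455
finger_force: 0.0
```

```bash
python3 mv.py 0.5112 -0.1302 0.01 173.4
```

```text
t 18.1 pos [ 0.4998 -0.2253  0.012 ] yaw 173.41 F [0.2 0.6 1.1] w 0.45
d [-0.1596 -0.0007  0.0034] w [ 0.003 -0.     0.   ]
```

Call:
move_arm --motion '[{"dx":-0.022,"dy":0,"dz":0.003,"wx":0,"wy":0,"wz":0,"claw":-0.09},{"dx":-0.036,"dy":0,"dz":0.003,"wx":0,"wy":0,"wz":0,"claw":-0.09},{"dx":-0.05,"dy":0,"dz":0.003,"wx":0,"wy":0,"wz":0,"claw":-0.09},{"dx":-0.064,"dy":0,"dz":0.003,"wx":0,"wy":0,"wz":0,"claw":-0.09},{"dx":-0.078,"dy":0,"dz":0.003,"wx":0,"wy":0,"wz":0,"claw":-0.09}]'

```text
t: 18.73
tool_pos: [0.5064, -0.1782, 0.0115]
ee_rot: [0.0, -0.666, 0.746, -0.001]
force: [-0.6, -6.5, 4.6]
gripper_width: 0.457
finger_force: 3.5
```

```bash
python3 mv.py 0.5112 -0.1302 0.01 173.4
```

```text
t 18.73 pos [ 0.5064 -0.1782  0.0115] yaw 173.49 F [-0.6 -6.5  4.6] w 0.46
d [-0.0804  0.0011  0.0025] w [-0.002 -0.001  0.003]
```

Going in smoothly; push on.

Call:
move_arm --motion '[{"dx":-0.015,"dy":0,"dz":0,"wx":0,"wy":0,"wz":0,"claw":-0.09},{"dx":-0.03,"dy":0,"dz":0,"wx":0,"wy":0,"wz":0,"claw":-0.09},{"dx":-0.045,"dy":0,"dz":0,"wx":0,"wy":0,"wz":0,"claw":-0.09},{"dx":-0.06,"dy":0,"dz":0,"wx":0,"wy":0,"wz":0,"claw":-0.09},{"dx":-0.075,"dy":0,"dz":0,"wx":0,"wy":0,"wz":0,"claw":-0.09}]'

```text
t: 19.35
tool_pos: [0.5114, -0.1335, 0.0115]
ee_rot: [0.0, -0.666, 0.746, -0.001]
force: [-0.3, -6.7, 5.1]
gripper_width: 0.454
finger_force: 3.8
```

```bash
python3 mv.py 0.5169 -0.0812 0.01 173.4
```

```text
t 19.35 pos [ 0.5114 -0.1335  0.0115] yaw 173.49 F [-0.3 -6.7  5.1] w 0.45
d [-0.0877  0.0008  0.0025] w [-0.002 -0.001  0.003]
```

Call:
move_arm --motion '[{"dx":-0.015,"dy":0,"dz":0,"wx":0,"wy":0,"wz":0,"claw":-0.09},{"dx":-0.03,"dy":0,"dz":0,"wx":0,"wy":0,"wz":0,"claw":-0.09},{"dx":-0.045,"dy":0,"dz":0,"wx":0,"wy":0,"wz":0,"claw":-0.09},{"dx":-0.058,"dy":0,"dz":0,"wx":0,"wy":0,"wz":0,"claw":-0.09},{"dx":-0.065,"dy":0,"dz":0,"wx":0,"wy":0,"wz":0,"claw":-0.09}]'

```text
t: 19.98
tool_pos: [0.5157, -0.0948, 0.0115]
ee_rot: [0.0, -0.666, 0.746, -0.0]
force: [-0.6, -6.8, 6.2]
gripper_width: 0.454
finger_force: 4.1
```

```bash
python3 mv.py 0.5169 -0.0812 0.01 173.4
```

```text
t 19.98 pos [ 0.5157 -0.0948  0.0115] yaw 173.5 F [-0.6 -6.8  6.2] w 0.45
d [-0.0227  0.0005  0.0025] w [-0.001 -0.001  0.003]
```

Call:
move_arm --motion '[{"dx":-0.004,"dy":0,"dz":0,"wx":0,"wy":0,"wz":0,"claw":-0.09},{"dx":-0.008,"dy":0,"dz":0,"wx":0,"wy":0,"wz":0,"claw":-0.09},{"dx":-0.012,"dy":0,"dz":0,"wx":0,"wy":0,"wz":0,"claw":-0.09},{"dx":-0.016,"dy":0,"dz":0,"wx":0,"wy":0,"wz":0,"claw":-0.09},{"dx":-0.019,"dy":0,"dz":0,"wx":0,"wy":0,"wz":0,"claw":-0.09}]'

```text
t: 20.6
tool_pos: [0.5168, -0.0837, 0.0115]
ee_rot: [-0.0, -0.666, 0.746, -0.0]
force: [-0.9, -6.7, 5.3]
gripper_width: 0.456
finger_force: 4.2
```

Call:
move_arm --motion '[{"dx":-0.001,"dy":0,"dz":0,"wx":0,"wy":0,"wz":0,"claw":-0.09},{"dx":-0.002,"dy":0,"dz":0,"wx":0,"wy":0,"wz":0,"claw":-0.09}]'

```text
t: 20.85
tool_pos: [0.517, -0.0826, 0.0115]
ee_rot: [-0.0, -0.666, 0.746, -0.0]
force: [-1.3, -6.7, 5.3]
gripper_width: 0.456
finger_force: 4.2
```

```bash
python3 mv.py 0.5169 -0.0812 0.01 173.4
```

```text
t 20.85 pos [ 0.517  -0.0826  0.0115] yaw 173.48 F [-1.3 -6.7  5.3] w 0.46
d [-0.0023  0.0004  0.0025] w [-0.001 -0.001  0.003]
```

Call:
move_arm --motion '[{"dx":-0.001,"dy":0,"dz":0,"wx":0,"wy":0,"wz":0,"claw":-0.09},{"dx":-0.002,"dy":0,"dz":0,"wx":0,"wy":0,"wz":0,"claw":-0.09}]'

```text
t: 21.1
tool_pos: [0.5171, -0.0814, 0.0115]
ee_rot: [-0.0, -0.666, 0.746, -0.0]
force: [-0.5, -6.9, 5.3]
gripper_width: 0.458
finger_force: 4.2
```

Call:
move_arm --motion '[{"dx":-0.001,"dy":0,"dz":0,"wx":0,"wy":0,"wz":0,"claw":-0.09},{"dx":-0.002,"dy":0,"dz":0,"wx":0,"wy":0,"wz":0,"claw":-0.09}]'

```text
t: 21.35
tool_pos: [0.5171, -0.0807, 0.0115]
ee_rot: [-0.0, -0.666, 0.746, -0.001]
force: [0.6, -12.8, 4.8]
gripper_width: 0.456
finger_force: 7.3
```

Call:
move_arm --motion '[{"dx":-0.001,"dy":0,"dz":0,"wx":0,"wy":0,"wz":0,"claw":-0.09},{"dx":-0.001,"dy":0,"dz":0,"wx":0,"wy":0,"wz":0,"claw":-0.09}]'

```text
t: 21.6
tool_pos: [0.5171, -0.0807, 0.0115]
ee_rot: [-0.001, -0.666, 0.746, -0.001]
force: [1.2, -14.9, 4.4]
gripper_width: 0.455
finger_force: 8.0
```

Call:
move_arm --motion '[{"dx":0.02,"dy":0,"dz":0,"wx":0,"wy":0,"wz":0,"claw":-0.09},{"dx":0.06,"dy":0,"dz":0,"wx":0,"wy":0,"wz":0,"claw":-0.09},{"dx":0.08,"dy":0,"dz":-0.1,"wx":0,"wy":0,"wz":0,"claw":-0.09},{"dx":0.08,"dy":0,"dz":-0.2,"wx":0,"wy":0,"wz":0,"claw":-0.09},{"dx":0.08,"dy":0,"dz":-0.3,"wx":0,"wy":0,"wz":0,"claw":-0.09}]'

```text
t: 22.22
tool_pos: [0.5112, -0.127, 0.1926]
ee_rot: [0.0, -0.665, 0.746, 0.0]
force: [0.7, 0.1, -0.7]
gripper_width: 0.455
finger_force: 0.0
```

Call:
move_arm --motion '[{"dx":0,"dy":0,"dz":-0.1,"wx":0,"wy":0,"wz":0,"claw":-0.09},{"dx":0,"dy":0,"dz":-0.18,"wx":0,"wy":0,"wz":0,"claw":-0.09},{"dx":-0.1,"dy":0,"dz":-0.18,"wx":0,"wy":0,"wz":0,"claw":-0.09},{"dx":-0.16,"dy":0,"dz":-0.18,"wx":0,"wy":0,"wz":0,"claw":-0.09},{"dx":-0.16,"dy":0,"dz":-0.18,"wx":0,"wy":0,"wz":0,"claw":-0.09}]'

```text
t: 22.85
tool_pos: [0.5226, -0.0294, 0.2986]
ee_rot: [0.0, -0.667, 0.745, 0.0]
force: [0.9, -0.1, -0.3]
gripper_width: 0.455
finger_force: 0.0
```

Run:
```python
from h import *
f=snap('wrist'); a=f['frame']; m=np.array([.518,-.0716]);v=np.array([.9934,-.115])
p=w2px(f,[[*m,.016]])[0]; x,y=int(p[0]),int(p[1]); print(x,y)
y0=max(0,y-60); A=cv2.resize(a[y0:y0+120,x-70:x+70],None,fx=4.5,fy=4.5,interpolation=cv2.INTER_CUBIC)
b=snap('scene')['frame'][150:260,210:370]; b=cv2.resize(b,(170*1,540))if 0 else b
cv2.imwrite('pics/fin.png',A[:,:,::-1])
```

```text
321 138
```

View pics/fin.png

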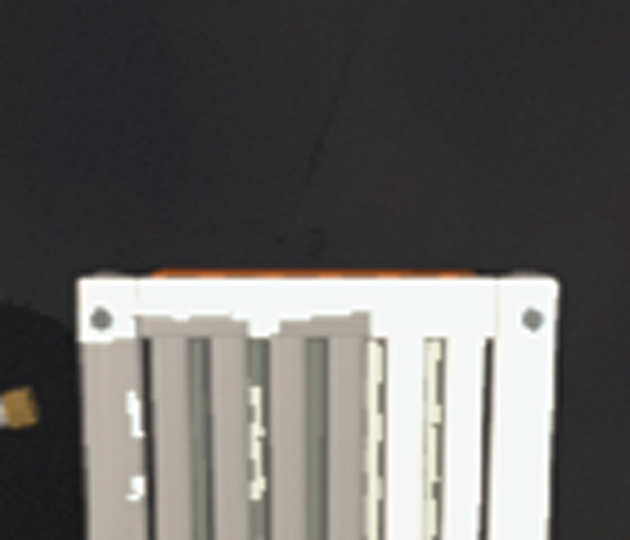

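Run:
```python
from h import *
f=snap('wrist'); m=np.array([.518,-.0716]);u=np.array([.115,.9934]);v=np.array([.9934,-.115])
for s in(-.03,0,.03):
    q=w2px(f,[[*(m+s*v+a*u),z] for a,z in((0,.028),(0,.016),(0,0),(-.002,.016),(-.002,0))]); x=int(q[0,0])
    print(x,q[:,1].round(1),[(y,f['frame'][y,x].tolist()) for y in range(135,143)])
```

```text
344 [140.3 139.7 138.9 138.1 137.4] [(135, [46, 45, 46]), (136, [47, 45, 47]), (137, [46, 45, 47]), (138, [48, 46, 47]), (139, [88, 52, 31]), (140, [157, 98, 72]), (141, [224, 223, 212]), (142, [247, 251, 251])]
321 [140.3 139.6 138.9 138.1 137.4] [(135, [34, 35, 35]), (136, [38, 38, 38]), (137, [38, 38, 40]), (138, [42, 41, 40]), (139, [103, 57, 30]), (140, [218, 118, 73]), (141, [223, 217, 203]), (142, [247, 250, 248])]
298 [140.2 139.6 138.9 138.1 137.4] [(135, [44, 43, 43]), (136, [44, 42, 43]), (137, [43, 43, 45]), (138, [41, 40, 42]), (139, [100, 52, 24]), (140, [225, 120, 71]), (141, [217, 209, 196]), (142, [247, 250, 248])]
```

```bash
python3 -c "
from workcell import ctrl
print(ctrl.job_done())"
```

```text
the job is handed in; nothing more can be done
None
```

The tray is home: it hit firm resistance at the stop position, the final wrist picture shows its outer edge flush with the mouth to within about 1 mm, and I handed the job in at about 23 s with the arm clear.

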